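Refit the key-handle knob on the saw's push-to-run control

ROBOT

A 7-joint arm with a two-finger parallel gripper is mounted at the origin on the work surface. World frame = base frame: x ahead of the robot, y to its left, z up, the work surface at z = 0. Lengths are in m, angles in rad, forces in N, time in s.
With the tool pointing down it reaches from about 0.425 to 0.875 m from the base axis. Payload 9.9 kg.
Tool frame: the origin (TCP) lies at the very end of the fingers, on their centre line; the grasp point (between the pads) lies 19 mm behind it; z points along the fingers, y is the line along which they close (so a half turn about z gives the same grasp; the last joint's range is limited). The gripper opens to 85 mm and grips with 20 to 120 N. Pads are 22 mm wide; open, the fingers measure 114 mm over their backs; the gripper's body (76 mm by 85 mm) begins 54 mm behind the grasp point. The pads swing forward as they close: fully open they stand 13 mm farther back than shut.
Start: joints at [-1.259, 0.576, 0.025, 1.437, -0.015, 1.129, -0.057], TCP at [0.26, 0.623, 0.231] pointing down, gripper open.
Joint ranges: [-2.76, 2.76], [-0.34, 2.15], [-1.52, 1.57], [0.19, 2.46], [-1.09, 4.23], [0.17, 1.99], [-2.82, 2.82]. Speed limits (rad/s): [2.22, 2.22, 3.01, 3.01, 3.14, 3.14, 3.14].

INTERFACE

Orientations are given as a rotation vector (axis times angle).
In Python, from workcell import env, snapshot, get_calibration, order gives the robot as it stands.
- The arm moves only by the tool servo_tool, never from a script. Its argument "steps" is a list of rows, each a list of 7 numbers: the shift along the tool's x, y, z in mm, then the turn, a rotation vector about the tool's x, y, z in rad, then the finger opening in mm, from 0 to 85.4. A call has 1 to 10 rows; each row is the pose to reach, as a shift and turn from the pose commanded when the call began, along the tool's axes at that moment; what a row does not reach only later rows make up. A row lasts 1/10 s, in which the tool goes at most 50 mm and 8.59 degrees, less where a joint would pass 70% of its speed; a pose out of reach is approached as far as the arm can. A call with a gripper value outside its range is refused whole. The fingers move at their own pace and stop on an object; "force" is the grip in N (left out, the last holds). Time passes only in rows, so rows that repeat a pose let the fingers close. It gives the time, the measured TCP pose, the force, the opening and the grip force at its end, in the units of the state.
- env.read_state(): the state, without advancing time (a new reading comes with each control period).
- snapshot(name): name is "side" or "top" or "wrist"; returns (picture, depth): 420x560x3 uint8, red, green, blue; 420x560 float32, m along the optical axis (not along the pixel's ray), 0 where there is no reading.
- get_calibration(name): a dict with "intrinsics" (3x3 intrinsics, pixels), "R" (3x3) and "t" (3): a world point X has camera coordinates R X + t; the wrist camera has in their place "hand_eye" (4x4, takes a point from camera to tool coordinates, whose origin is the TCP and whose axes are the flange's). Camera axes: x right, y down, z forward; pixel columns grow to the right and rows downward; lengths in m; the calibration is good to about 2 mm. The wrist camera is an equidistant fisheye: a pixel r from the principal point sees the ray r / f radians off the axis. A picture is of the moment at which its call begins: read the wrist's pose just before it. get_calibration takes no time and is no camera call.
- order.finish_job(): hands the job in; it is judged then, once.
The state is a dict: "t": time; "q": joint angles; "dq": joint speeds; "effort": joint torques, N m; "eef_pos": TCP position; "tool_rot": TCP orientation; "contact_force": force on the tool from outside, world axes, zero at the start; "wrist_torque": the same for the moment, N m; "gripper_width": opening from 0.0 (shut) to 1.0 (fully open); "grasp_force": force on a finger pad.
Only numpy, scipy, OpenCV 4.12 (cv2) and the standard library are available. Lean on these libraries where they do the work, as an engineer would, in place of code of your own. Each camera call takes 0.05 s, during which the arm holds its last target. There are 200 camera calls.

TASK

The red flat handle-shaped knob has come off the saw's grey control box and lies on its broad face on the bench. First stand it up on the bench on its socket end and let it stand there by itself; then take it from above, turn it so that its D-shaped socket matches the D-shaped steel spindle (white pointer line over the red dial mark), push it fully home onto the spindle and push the spring-loaded spindle in. The program finishes while still gripping the knob and holding it pressed in; leave the other things on the bench where they are.

Things in the scene. Friction and masses are not known exactly. Their poses are not given: they have to be found in the camera images.
- knob: loose red slab-shaped knob, ~110 g: 26 mm thick (y), 60 tall (z), 60 wide (x) over the lowest 22 mm, 52 above. Origin: centre of the socket mouth in its foot face; z up the socket axis; x to the side of the white pointer line (on top and down the +x edge) and of the socket's flat. Starts lying, y up, axis 13 mm above the bench, z roughly away from the robot. It can stand on its foot
- socket_floor (a point): point on the knob's axis at the blind end of its socket, 22 mm above the knob's origin; same axes. It rests on the spindle's tip when the knob is home. Socket: blind D-shaped hole from the foot, 16 mm across its round part, flat 4.5 mm from the axis towards +x (1 mm clearance to the spindle all round)
- pointer (a point): point of the knob under its white pointer line, 22 mm from the axis towards the knob's +x, at the height of the foot face
- control_box: grey fixed metal box 150 x 180 x 70 mm (x, y, z) with a dark lid, origin at the centre of its underside. On its top, centred 25 mm towards its +y, is the dial with the spindle; a red stop button (16 mm high) and two small lamps on its -y side play no part
- shaft_tip (a point): centre of the top end of the upright steel spindle, which rises 32 mm above the dial disc; 106 mm above the bench unless pressed. D section: 14 mm diameter, flat 3.5 mm from the axis; top 3 mm tapered. Axes: z up, x horizontal towards the side of the flat. The knob fits only with its x along this x. It moves down when pressed
- dial_mark (a point): point on the red mark of the dial, 22 mm from the spindle's axis on the side of the spindle's flat. The dial is an aluminium disc, 56 mm across and 4 mm thick, around the spindle, its top 74 mm above the bench; it and the spindle turn together, stiffly (0.35 Nm), about the vertical
- dial (a joint): angle of dial and spindle relative to the box, rad, -1.2 to 1.2; at 0 the flat and the mark face the box's +y; it grows anticlockwise from above
- spindle (a joint): how far the spindle is pressed down, m: 0 released, 0.006 against its stop. A spring takes 4.5 N to start it and 13.5 N to bottom it
- offcut: bystander: light wood offcut 50 x 90 x 18 mm; origin under its centre
- tape: bystander: yellow tape measure 65 x 65 x 36 mm; origin under its centre
- wax_tin: bystander: green round tin, 80 mm across, 35 mm high; origin under its centre
- screwdriver: bystander: screwdriver 200 mm long with an orange handle 26 mm thick, lying along its x; origin under its middle
- mug: bystander: blue mug, 80 mm across, 90 mm high, handle to its +y; origin under its centre
- wrench: bystander: steel wrench 180 mm long, 8 mm thick, lying along its x; origin under its middle
- glue: bystander: white glue bottle, 60 mm across, 150 mm high; origin under its centre
Things that resemble listed ones, but are neither listed nor needed, are in the scene too. Several things have the shape of the knob; the one meant has the colours described above.

How it is judged:
On the way:
1. the knob stands upright by itself on its socket end on the bench, let go (angle between knob's own z axis and vertical below 0.1 rad and height (world z) of knob below 0.004 m and height (world z) of socket_floor above 0.015 m and contact force between the fingers and knob below 0.1 N and linear speed of knob below 0.02 m/s), for 0.3 s.
At the end, for the whole second after the job is handed in: the knob is fully home (socket floor within 3.5 mm of the spindle's tip), upright within 0.12 rad, its pointer within 7 mm of the dial mark in plan, the spindle is pressed in by more than 3 mm of its 6 mm, and the fingers still hold the knob (more than 2 N) (distance between socket_floor and shaft_tip below 0.0035 m and horizontal distance between pointer and dial_mark below 0.007 m and angle between knob's own z axis and vertical below 0.12 rad and height (world z) of socket_floor above 0.09 m and value of joint spindle above 0.003 m and contact force between the fingers and knob above 2 N); the arm keeps its last pose, push and grip.
It fails at once if another thing on the bench is moved by more than 30 mm (distance of any of offcut, tape, wax_tin, screwdriver, mug, wrench, glue from where it was at the start of the episode above 0.03 m).
It also fails if it takes over 72 s, if anything falls off the work surface, if the arm or the gripper's body presses on something with over 40 N, if the wrist force passes 120 N, or if a joint passes its speed limit or range.

## Working session

There is one attempt and no reset: what is moved stays moved. The work goes in short steps, Python scripts to look and compute and a tool call to move; the robot and the scene stay as the last step left them, time stands still between calls to the robot, and variables do not carry over. Pictures are saved under pics/ and viewed, at most 13 in all, crops included, and the job is handed in when it is done.

Besides the shell and the picture viewer there is one more tool, called after "Request:" as name(argument=value, ...) on one line, values as JSON. servo_tool: Moves the arm, as the interface text tells. Its arguments: {"type":"object","properties":{"steps":{"type":"array","items":{"type":"array","items":{"type":"number"}}},"force":{"type":"number"}},"required":["steps"]}

```bash
ls; mkdir -p pics
cat > h.py <<'E'
import numpy as np, cv2
from scipy.spatial.transform import Rotation as Rn
from workcell import env, snapshot, get_calibration, order
def save(n,im): cv2.imwrite('pics/'+n+'.png',cv2.cvtColor(im,cv2.COLOR_RGB2BGR))
def ray(name,uv,st=None):
    c=get_calibration(name);K=np.array(c['intrinsics']);uv=np.atleast_2d(uv).astype(float)
    a=(uv-[K[0,2],K[1,2]])/[K[0,0],K[1,1]]
    if name!='wrist':
        R=np.array(c['R']);t=np.array(c['t']);d=np.c_[a,np.ones(len(a))]@R
        return -R.T@t,d
    th=np.linalg.norm(a,axis=1,keepdims=True)+1e-9
    d=np.c_[a/th*np.sin(th),np.cos(th)]
    H=np.array(c['hand_eye']);T=Rn.from_rotvec(st['tool_rot']).as_matrix()
    return np.array(st['eef_pos'])+T@H[:3,3], d@(T@H[:3,:3]).T
def onplane(name,uv,z,st=None):
    o,d=ray(name,uv,st); return o+d*((z-o[2])/d[:,2])[:,None]
E
python3 - <<'E'
from h import *
s=env.read_state();print({k:np.round(v,3) for k,v in s.items()})
for n in('top','side','wrist'):
    p,d=snapshot(n);save(n+'0',p);np.savez('/tmp/'+n,p=p,d=d)
    c=get_calibration(n);print(n,{k:np.round(v,3).tolist() for k,v in c.items()})
E
```

```text
pics
{'t': np.float64(0.0), 'q': array([-1.259,  0.577,  0.025,  1.438, -0.015,  1.129, -0.056]), 'dq': array([-0.001,  0.   , -0.002, -0.   , -0.001, -0.   ,  0.001]), 'effort': array([ 0.0000e+00, -7.6577e+01,  2.2510e+00, -2.8595e+01,  1.6000e-02,
        1.3000e-02, -0.0000e+00]), 'eef_pos': array([0.26 , 0.622, 0.23 ]), 'tool_rot': array([-6.18e-01, -3.08e+00,  3.00e-03]), 'contact_force': array([ 0.257, -0.77 ,  0.624]), 'wrist_torque': array([ 0.029,  0.056, -0.04 ]), 'grasp_force': np.float64(0.0), 'gripper_width': np.float64(0.998)}
top {'intrinsics': [[429.267, 0.0, 272.971], [0.0, 429.267, 216.459], [0.0, 0.0, 1.0]], 'R': [[0.017, -1.0, 0.006], [-0.985, -0.018, -0.173], [0.173, -0.003, -0.985]], 't': [-0.011, 0.555, 1.019]}
side {'intrinsics': [[449.429, 0.0, 285.194], [0.0, 449.429, 208.05], [0.0, 0.0, 1.0]], 'R': [[0.978, -0.206, 0.014], [-0.126, -0.653, -0.747], [0.163, 0.729, -0.665]], 't': [-0.536, 0.128, 1.346]}
wrist {'intrinsics': [[325.192, 0.0, 281.192], [0.0, 325.192, 213.463], [0.0, 0.0, 1.0]], 'hand_eye': [[0.001, -0.951, -0.309, 0.079], [1.0, 0.001, 0.0, -0.0], [0.0, -0.309, 0.951, -0.142], [0.0, 0.0, 0.0, 1.0]]}
```

View pics/top0.png

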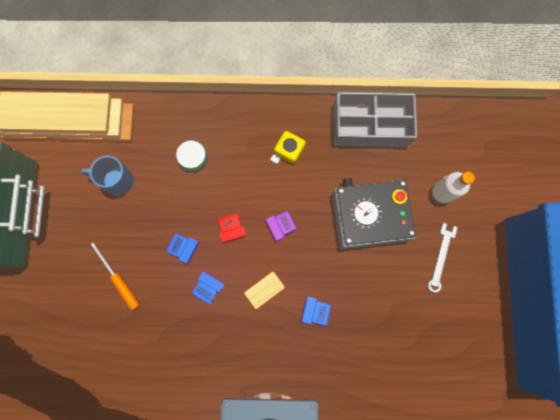

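View pics/side0.png

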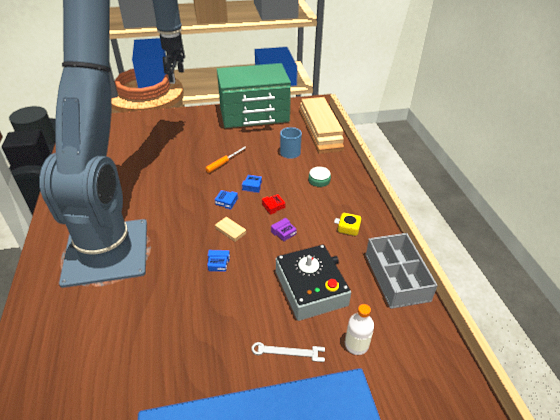

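The top view shows five knob-shaped things: red (231,228), purple (281,225), and blue (182,248), (208,288) and (317,312). I choose the red one, and the dial is at (367,212). Next is a close crop of both.

Run:
```python
from h import *
t=np.load('/tmp/top.npz')['p'];s=np.load('/tmp/side.npz')['p']
c=lambda p,u,v,r:cv2.resize(p[v-r:v+r,u-r:u+r],(390,290) if 0 else (295,295),interpolation=cv2.INTER_CUBIC)
save('crop1',np.vstack([np.hstack([c(t,231,228,24),c(t,367,212,24)]),np.hstack([c(s,273,204,22),c(s,309,264,24)])]))
for n,p in(('top',t),('side',s)):
    h=cv2.cvtColor(p,cv2.COLOR_RGB2HSV)
    m=(((h[...,0]<6)|(h[...,0]>174))&(h[...,1]>190)&(h[...,2]>90)).astype(np.uint8)
    N,l,st,ce=cv2.connectedComponentsWithStats(m)
    for i in range(1,N):
        if st[i,4]>8:
            print(n,st[i],ce[i].round(1),onplane(n,ce[i],.02).round(3))
            if st[i,4]>200:
                r=cv2.minAreaRect(np.argwhere(l==i)[:,::-1].astype(np.float32));print(r, onplane(n,cv2.boxPoints(r),.026).round(4).tolist())
```

```text
top [399 192   5   8  16] [401.6 194.5] [[ 0.624 -0.333  0.02 ]]
top [218 213  27  29 383] [230.6 229.1] [[0.526 0.105 0.02 ]]
((230.2924346923828, 226.77359008789062), (24.17545509338379, 24.038095474243164), 74.05460357666016) [[0.5513, 0.144, 0.026], [0.5694, 0.086, 0.026], [0.5102, 0.0674, 0.026], [0.4924, 0.125, 0.026]]
side [262 194  24  20 317] [272.9 203.5] [[0.526 0.095 0.02 ]]
((273.1000061035156, 202.6999969482422), (18.335756301879883, 21.0190372467041), 63.43495178222656) [[0.4851, 0.1174, 0.026], [0.556, 0.1539, 0.026], [0.5659, 0.0659, 0.026], [0.4976, 0.033, 0.026]]
side [328 279   9   9  64] [331.8 282.8] [[ 0.624 -0.264  0.02 ]]
```

View pics/crop1.png

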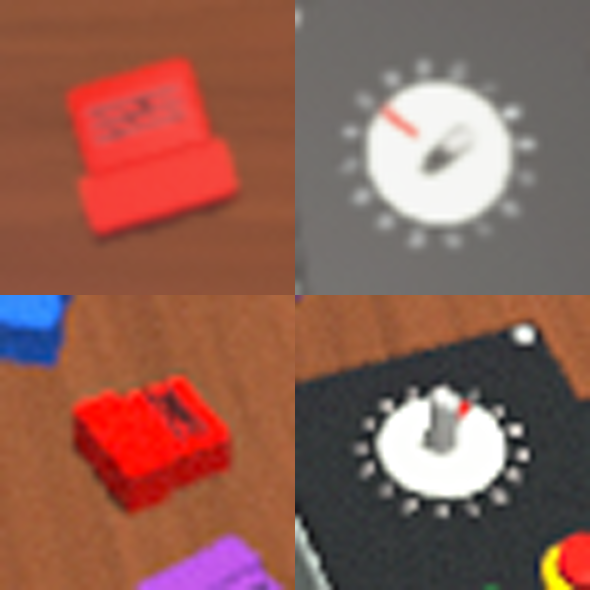

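The crop confirms it: the knob is plain red, with its foot towards the robot and its z about 20° left of ahead. The dial mark points about 50° in world yaw. First I test how far the wrist can lean sideways about the tool's y, which the standing-up needs.

Request:
servo_tool(steps=[[0,0,0,0,0.14,0,85],[0,0,0,0,0.28,0,85],[0,0,0,0,0.42,0,85],[0,0,0,0,0.56,0,85],[0,0,0,0,0.7,0,85],[0,0,0,0,0.84,0,85],[0,0,0,0,0.98,0,85],[0,0,0,0,1.12,0,85],[0,0,0,0,1.26,0,85],[0,0,0,0,1.26,0,85]])

```text
t: 1.15
eef_pos: [0.2628, 0.6203, 0.2247]
tool_rot: [-0.382, -1.847, -0.265]
contact_force: [0.5, -1.0, -1.2]
gripper_width: 0.996
grasp_force: 0.0
```

```bash
cat > goto.py <<'E'
# usage: goto.py x y z yaw_of_tool_x_deg lean_deg  -> shift mm and rotvec in tool axes
import sys; from h import *
x,y,z,yaw,lean=map(float,sys.argv[1:])
s=env.read_state();T=Rn.from_rotvec(s['tool_rot'])
G=Rn.from_euler('z',yaw,degrees=True)*Rn.from_euler('x',180,degrees=True)*Rn.from_euler('y',lean,degrees=True)
print('t',round(float(s['t']),2),'q',np.round(s['q'],2),'pos',np.round(s['eef_pos'],4),'yaw',np.round(np.degrees(np.arctan2(*T.as_matrix()[1::-1,0])),1))
print('zaxis',T.as_matrix()[:,2].round(3),'F',np.round(s['contact_force'],1),'w',round(float(s['gripper_width'])*85.4,1),'gf',np.round(s['grasp_force'],1))
print('shift',(T.inv().apply(np.array([x,y,z])-s['eef_pos'])*1e3).round(1),'rot',(T.inv()*G).as_rotvec().round(3))
E
python3 goto.py .53 .11 .16 20 0
```

```text
t 1.15 q [-0.53  0.98 -0.46  1.39 -0.81  1.41  0.66] pos [0.2628 0.6203 0.2247] yaw 155.2
zaxis [-0.879  0.369 -0.302] F [ 0.5 -1.  -1.2] w 85.1 gf 0.0
shift [-199.5 -365.1 -403.5] rot [-1.465 -0.564  1.992]
```

```bash
python3 goto.py .42 .36 .24 155 0
```

```text
t 1.15 q [-0.53  0.98 -0.46  1.39 -0.81  1.41  0.66] pos [0.2628 0.6203 0.2247] yaw 155.2
zaxis [-0.879  0.369 -0.302] F [ 0.5 -1.  -1.2] w 85.1 gf 0.0
shift [ -61.4 -178.6 -238.8] rot [-0.032 -1.264  0.025]
```

Request:
servo_tool(steps=[[-6,-18,-24,0,-0.14,0,85],[-12,-36,-48,0,-0.28,0,85],[-18,-54,-72,0,-0.42,0,85],[-24,-72,-96,0,-0.56,0,85],[-31,-90,-120,-0.02,-0.7,0.01,85],[-37,-107,-143,-0.02,-0.84,0.02,85],[-43,-125,-167,-0.03,-0.98,0.02,85],[-49,-143,-191,-0.03,-1.12,0.025,85],[-61,-178,-239,-0.03,-1.264,0.025,85],[-61,-178,-239,-0.03,-1.264,0.025,85]])

```text
t: 2.15
eef_pos: [0.4184, 0.3628, 0.2502]
tool_rot: [0.664, 3.055, 0.018]
contact_force: [-0.3, 0.4, 0.4]
gripper_width: 0.996
grasp_force: 0.0
```

```bash
python3 goto.py .53 .11 .16 20 0
```

```text
t 2.15 q [-0.79  0.37 -0.01  1.75  0.01  1.01  0.33] pos [0.4184 0.3628 0.2502] yaw 155.5
zaxis [ 0.017  0.008 -1.   ] F [-0.3  0.4  0.4] w 85.1 gf 0.0
shift [-205.3 -185.1   90.1] rot [ 0.022 -0.011  2.365]
```

Request:
servo_tool(steps=[[-25,-23,10,0,0,0.15,85],[-50,-46,20,0,0,0.3,85],[-75,-69,30,0,0,0.45,85],[-100,-92,40,0,0,0.6,85],[-125,-115,50,0,0,0.75,85],[-150,-138,60,0,0,0.9,85],[-175,-160,80,0,0,1.05,85],[-205,-185,90,0,0,1.2,85],[-205,-185,90,0.01,0,1.35,85],[-205,-185,90,0.02,-0.01,1.5,85]])

```text
t: 3.15
eef_pos: [0.5296, 0.1096, 0.1565]
tool_rot: [2.588, 1.774, -0.011]
contact_force: [1.0, 0.6, -0.1]
gripper_width: 0.999
grasp_force: 0.0
```

Request:
servo_tool(steps=[[0,0,0,0,0,0.15,85],[0,0,0,0,0,0.3,85],[0,0,0,0,0,0.45,85],[0,0,0,0,0,0.6,85],[0,0,0,0,0,0.75,85],[0,0,0,0,0,0.86,85],[0,0,0,0,0,0.86,85],[0,0,0,0,0,0.86,85]])

```text
t: 3.95
eef_pos: [0.5288, 0.1114, 0.1562]
tool_rot: [3.086, 0.554, -0.009]
contact_force: [0.3, -0.4, -0.4]
gripper_width: 0.994
grasp_force: 0.0
```

```bash
python3 goto.py .53 .11 .16 20 0
cat > seered.py <<'E'
from h import *
s=env.read_state();p,d=snapshot('wrist');import sys;n=sys.argv[1];save(n,p)
h=cv2.cvtColor(p,cv2.COLOR_RGB2HSV)
m=(((h[...,0]<6)|(h[...,0]>174))&(h[...,1]>170)&(h[...,2]>60)).astype(np.uint8)
N,l,st,ce=cv2.connectedComponentsWithStats(m)
i=1+np.argmax(st[1:,4]);print(st[i],ce[i].round(1),'depth at c',d[tuple(ce[i].astype(int)[::-1])])
uv=np.argwhere(l==i)[:,::-1]
P=onplane('wrist',uv,.026,s)[:,:2].astype(np.float32)
r=cv2.minAreaRect(P*1000);print(r);print(cv2.boxPoints(r).round(1).tolist())
E
python3 seered.py w1
```

```text
t 3.95 q [-0.73  0.55  0.66  1.9  -0.43  0.84 -1.06] pos [0.5288 0.1114 0.1562] yaw 20.4
zaxis [-0.004 -0.008 -1.   ] F [ 0.3 -0.4 -0.4] w 84.9 gf 0.0
shift [ 0.6  1.7 -3.8] rot [0.006 0.007 0.007]
[ 251  164   69   72 3217] [285.1 207.6] depth at c 0.2847986
((532.5010375976562, 106.79867553710938), (64.1983871459961, 60.82056427001953), 17.707778930664062)
[[492.70001220703125, 126.0], [511.20001220703125, 68.0999984741211], [572.2999877929688, 87.5999984741211], [553.7999877929688, 145.5]]
```

View pics/w1.png

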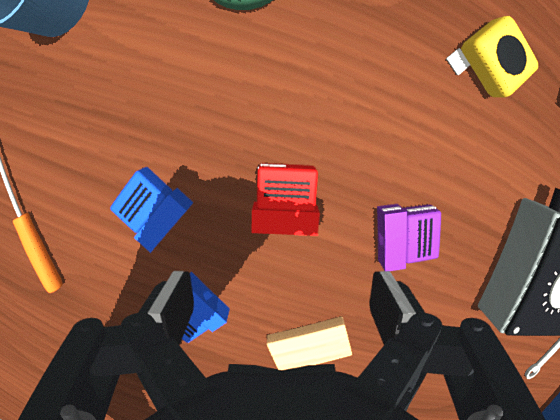

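The wrist view shows the red knob at (285,200), foot towards the robot and the white line on its left (+y) side, as expected. Blue knobs are clear to the left and the purple one to the right.

```bash
python3 goto.py .542 .110 .06 17.7 -15
```

```text
t 4.0 q [-0.73  0.55  0.66  1.9  -0.43  0.84 -1.06] pos [0.5287 0.1111 0.1561] yaw 20.3
zaxis [-0.005 -0.008 -1.   ] F [0.2 0.1 0.1] w 85.0 gf 0.0
shift [12.7  5.2 96. ] rot [ 0.012 -0.255  0.045]
```

Request:
servo_tool(steps=[[4,2,20,0,-0.08,0.02,85],[8,4,50,0.01,-0.16,0.03,85],[13,5,80,0.01,-0.25,0.045,85],[13,5,96,0.01,-0.255,0.045,85],[13,5,96,0.01,-0.255,0.045,85],[13,5,96,0.01,-0.255,0.045,85]])

```text
t: 4.6
eef_pos: [0.5415, 0.1088, 0.0604]
tool_rot: [3.038, 0.467, -0.4]
contact_force: [-0.0, -0.4, 0.7]
gripper_width: 0.991
grasp_force: 0.0
```

```bash
python3 goto.py .542 .110 .003 17.7 -15
```

```text
t 4.6 q [-0.63  0.82  0.61  1.72 -0.45  1.03 -1.1 ] pos [0.5415 0.1088 0.0604] yaw 17.5
zaxis [-0.246 -0.08  -0.966] F [-0.  -0.4  0.7] w 84.6 gf 0.0
shift [15.7 -1.1 55.2] rot [ 0.001  0.    -0.004]
```

Request:
servo_tool(steps=[[5,-1,18,0,0,0,85],[10,-1,36,0,0,0,85],[14,-1,50,0,0,0,85],[16,-1,55,0,0,0,85],[16,-1,55,0,0,0,60],[16,-1,55,0,0,0,45],[16,-1,55,0,0,0,45],[16,-1,55,0,0,0,45],[16,-1,55,0,0,0,45],[16,-1,55,0,0,0,45]], force=40)

```text
t: 5.6
eef_pos: [0.5431, 0.1105, 0.0032]
tool_rot: [3.038, 0.467, -0.4]
contact_force: [0.5, -0.1, 6.7]
gripper_width: 0.6
grasp_force: 42.4
```

```bash
python3 goto.py .542 .110 .15 17.7 -15
```

```text
t 5.6 q [-0.61  0.89  0.57  1.75 -0.5   0.93 -1.07] pos [0.5431 0.1105 0.0032] yaw 17.5
zaxis [-0.246 -0.08  -0.966] F [ 0.5 -0.1  6.7] w 51.3 gf 42.4
shift [ -39.2    0.5 -141.5] rot [ 0.001  0.    -0.004]
```

Request:
servo_tool(steps=[[-8,0,-30,0,0,0,45],[-16,0,-60,0,0,0,45],[-28,0,-100,0,0,0,45],[-40,0,-145,0,0,0,45],[-53,0,-192,0,0,0,45],[-53,0,-192,0,0,0,45]])

```text
t: 6.2
eef_pos: [0.5441, 0.1099, 0.2077]
tool_rot: [3.04, 0.466, -0.387]
contact_force: [1.4, -0.9, -1.0]
gripper_width: 0.601
grasp_force: 42.3
```

```bash
python3 goto.py .58 .150 .2 104 0;python3 goto.py .58 .150 .2 104 73
```

```text
t 6.2 q [-0.68  0.66  0.7   1.59 -0.35  1.3  -1.17] pos [0.5441 0.1099 0.2077] yaw 17.4
zaxis [-0.238 -0.078 -0.968] F [ 1.4 -0.9 -1. ] w 51.4 gf 42.3
shift [ 46.7 -27.6  -4.3] rot [-0.189  0.206 -1.502]
t 6.2 q [-0.68  0.66  0.7   1.59 -0.35  1.3  -1.17] pos [0.5441 0.1099 0.2077] yaw 17.4
zaxis [-0.238 -0.078 -0.968] F [ 1.4 -0.9 -1. ] w 51.4 gf 42.3
shift [ 46.7 -27.6  -4.3] rot [ 0.804  1.207 -1.43 ]
```

Request:
servo_tool(steps=[[5,-3,0,-0.02,0.02,-0.15,45],[10,-6,0,-0.04,0.04,-0.3,45],[15,-9,0,-0.06,0.06,-0.45,45],[20,-12,0,-0.08,0.08,-0.6,45],[25,-15,0,-0.1,0.1,-0.75,45],[30,-18,0,-0.12,0.12,-0.9,45],[35,-21,0,-0.14,0.14,-1.05,45],[40,-24,0,-0.16,0.17,-1.2,45],[44,-26,0,-0.18,0.19,-1.35,45],[47,-28,-4,-0.19,0.206,-1.5,45]])

```text
t: 7.2
eef_pos: [0.5764, 0.1515, 0.1926]
tool_rot: [-1.957, -2.453, 0.018]
contact_force: [-0.2, 0.5, -0.7]
gripper_width: 0.598
grasp_force: 42.1
```

Request:
servo_tool(steps=[[0,0,0,0,0.14,0,45],[0,0,0,0,0.28,0,45],[0,0,0,0,0.42,0,45],[0,0,0,0,0.56,0,45],[0,0,0,0,0.7,0,45],[0,0,0,0,0.84,0,45],[0,0,0,0,0.98,0,45],[0,0,0,0,1.12,0,45],[0,0,0,0,1.28,0,45],[0,0,0,0,1.28,0,45]])

```text
t: 8.2
eef_pos: [0.5766, 0.1481, 0.1876]
tool_rot: [-1.247, -1.521, -0.904]
contact_force: [-0.4, -0.9, -1.7]
gripper_width: 0.595
grasp_force: 42.2
```

```bash
python3 goto.py .58 .150 .06 104 75
python3 - <<'E'
from h import *
p,d=snapshot('side');save('s2',cv2.resize(p[60:300,120:420],(750,600),interpolation=cv2.INTER_CUBIC))
E
```

```text
t 8.2 q [ 0.37  0.93 -0.26  1.65 -0.94  1.4   0.93] pos [0.5766 0.1481 0.1876] yaw 98.4
zaxis [-0.207  0.935 -0.288] F [-0.4 -0.9 -1.7] w 50.9 gf 42.2
shift [-121.8    6.2   37.8] rot [ 0.026  0.03  -0.028]
```

View pics/s2.png

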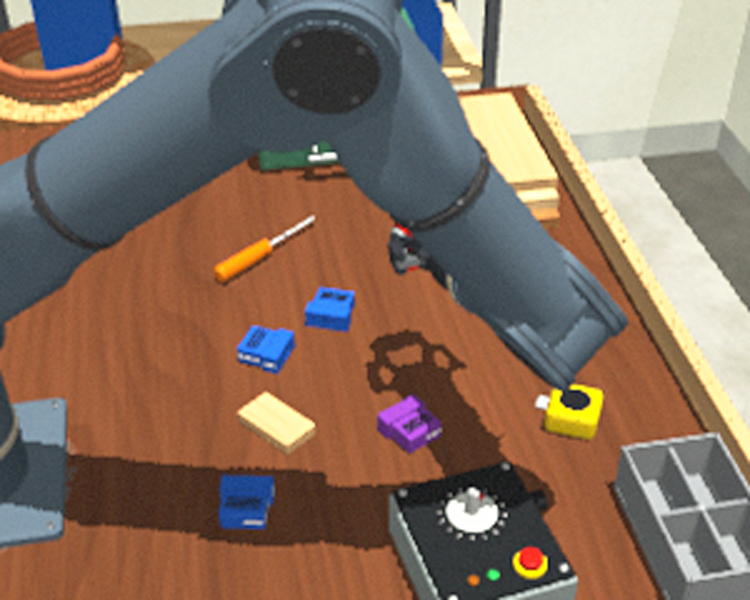

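The knob is gripped at about (405,245) in the crop, and the wrist hangs close to the box. I'll move left before lowering.

```bash
python3 goto.py .575 .275 .15 100 75
```

```text
t 8.25 q [ 0.36  0.92 -0.26  1.65 -0.94  1.4   0.93] pos [0.5768 0.1495 0.1896] yaw 99.1
zaxis [-0.208  0.934 -0.291] F [-0.2 -0.1 -0.8] w 51.2 gf 42.2
shift [ -1.6  25.5 129.1] rot [-0.043  0.034 -0.005]
```

Request:
servo_tool(steps=[[0,5,26,-0.01,0.01,0,45],[0,10,52,-0.02,0.02,0,45],[0,15,78,-0.03,0.03,0,45],[0,20,104,-0.04,0.034,0,45],[-2,25,129,-0.043,0.034,0,45],[-2,25,129,-0.043,0.034,0,45],[-2,25,129,-0.043,0.034,0,45]])

```text
t: 8.95
eef_pos: [0.5744, 0.2777, 0.1546]
tool_rot: [-1.249, -1.499, -0.96]
contact_force: [-0.2, -0.6, -1.2]
gripper_width: 0.601
grasp_force: 42.2
```

```bash
python3 goto.py .575 .275 .06 100 75
python3 - <<'E'
from h import *
p,d=snapshot('side');save('s3',cv2.resize(p[60:300,120:420],(750,600),interpolation=cv2.INTER_CUBIC))
E
```

```text
t 8.95 q [ 0.3   0.99 -0.45  1.76 -1.06  1.11  1.  ] pos [0.5744 0.2777 0.1546] yaw 101.1
zaxis [-0.17   0.95  -0.262] F [-0.2 -0.6 -1.2] w 51.4 gf 42.2
shift [-92.   -0.3  22.1] rot [-0.003  0.003  0.005]
```

View pics/s3.png

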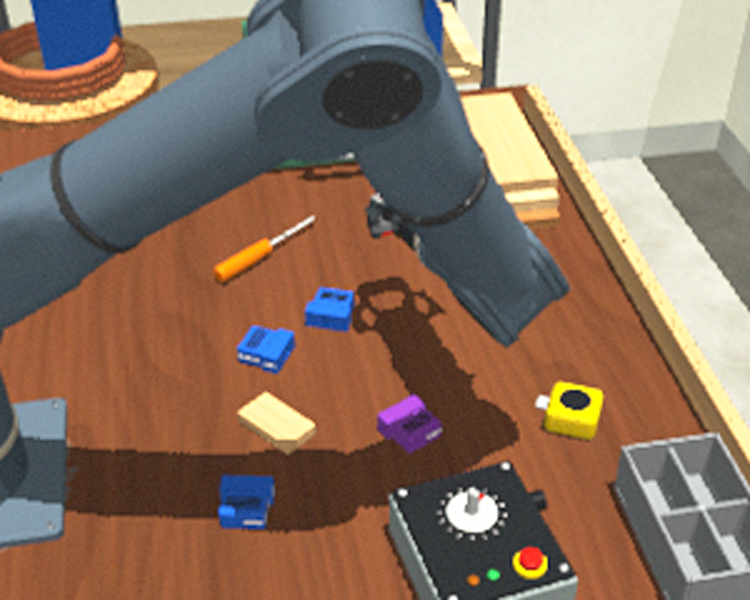

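Request:
servo_tool(steps=[[-24,0,6,0,0,0,45],[-48,0,12,0,0,0,45],[-72,0,17,0,0,0,45],[-92,0,22,0,0,0,45],[-92,0,22,0,0,0,45],[-92,0,22,0,0,0,45]])

```text
t: 9.6
eef_pos: [0.5757, 0.2737, 0.0594]
tool_rot: [-1.251, -1.494, -0.961]
contact_force: [0.0, -1.1, -0.3]
gripper_width: 0.604
grasp_force: 42.2
```

```bash
python3 goto.py .575 .275 .045 100 75
```

```text
t 9.6 q [ 0.3   1.14 -0.43  1.73 -1.05  1.06  1.11] pos [0.5757 0.2737 0.0594] yaw 100.4
zaxis [-0.168  0.951 -0.26 ] F [ 0.  -1.1 -0.3] w 51.5 gf 42.2
shift [-13.5  -0.5   5.1] rot [-0.     0.001  0.002]
```

Good: the lean is 75° as planned. I lower slowly to contact.

Request:
servo_tool(steps=[[-5,0,1,0,0,0,45],[-9,0,2,0,0,0,45],[-11.5,0,3,0,0,0,45],[-13,0,3.5,0,0,0,45],[-13,0,3.5,0,0,0,45]])

```text
t: 10.1
eef_pos: [0.5751, 0.2741, 0.0449]
tool_rot: [-1.25, -1.493, -0.96]
contact_force: [-0.2, 0.1, -1.0]
gripper_width: 0.603
grasp_force: 42.2
```

Request:
servo_tool(steps=[[-1.5,0,0.5,0,0,0,45],[-1.5,0,0.5,0,0,0,45],[-1.5,0,0.5,0,0,0,45]])

```text
t: 10.4
eef_pos: [0.5752, 0.2742, 0.0435]
tool_rot: [-1.25, -1.493, -0.961]
contact_force: [-0.2, -0.3, -0.6]
gripper_width: 0.595
grasp_force: 42.2
```

Request:
servo_tool(steps=[[-1,0,0.3,0,0,0,45],[-1.5,0,0.4,0,0,0,45],[-1.5,0,0.4,0,0,0,45]])

```text
t: 10.7
eef_pos: [0.5752, 0.2744, 0.0431]
tool_rot: [-1.249, -1.492, -0.962]
contact_force: [0.9, -2.2, 5.3]
gripper_width: 0.6
grasp_force: 42.8
```

Request:
servo_tool(steps=[[-1,0,0.3,0,0,0,45],[-1.5,0,0.4,0,0,0,45],[-1.5,0,0.4,0,0,0,45]])

```text
t: 11.0
eef_pos: [0.5753, 0.2746, 0.0431]
tool_rot: [-1.246, -1.491, -0.963]
contact_force: [-0.7, -5.9, 12.6]
gripper_width: 0.599
grasp_force: 43.3
```

Contact is at about 12 N. I ease the push, open, and back out along the tool axis.

Request:
servo_tool(steps=[[1.3,0,-0.3,0,0,0,45],[1.3,0,-0.3,0,0,0,56],[1.3,0,-0.3,0,0,0,62],[1.3,0,-0.3,0,0,0,75],[1.3,0,-0.3,0,0,0,85],[1.3,0,-0.3,0,0,0,85],[1.3,0,-0.3,0,0,0,85],[1.3,0,-0.3,0,0,0,85]])

```text
t: 11.8
eef_pos: [0.5752, 0.2742, 0.0417]
tool_rot: [-1.25, -1.493, -0.961]
contact_force: [0.3, 0.7, -0.3]
gripper_width: 0.996
grasp_force: 0.0
```

```bash
python3 seered.py w2; python3 goto.py .58 .18 .12 100 75
python3 - <<'E'
from h import *
p,d=snapshot('side')
h=cv2.cvtColor(p,cv2.COLOR_RGB2HSV);m=(((h[...,0]<6)|(h[...,0]>174))&(h[...,1]>190)&(h[...,2]>60)).astype(np.uint8)
print([ (s.tolist(),c.round()) for s,c in zip(*cv2.connectedComponentsWithStats(m)[2:]) if s[4]>8])
E
```

```text
[  221   246   122   114 11510] [282.6 303.8] depth at c 0.13733508
((574.8720703125, 275.93280029296875), (68.71699523925781, 82.43737030029297), 10.41264820098877)
[[533.5999755859375, 310.29998779296875], [548.5, 229.1999969482422], [616.0999755859375, 241.60000610351562], [601.2000122070312, 322.70001220703125]]
t 11.85 q [ 0.29  1.17 -0.43  1.72 -1.05  1.06  1.13] pos [0.5752 0.2742 0.0417] yaw 100.3
zaxis [-0.169  0.951 -0.259] F [ 0.4 -0.3 -0. ] w 85.1 gf 0.0
shift [  51.4  -11.7 -110.7] rot [-0.001  0.     0.001]
[([0, 0, 560, 420, 235088], array([279., 209.])), ([272, 161, 9, 10, 45], array([276., 166.])), ([328, 279, 9, 9, 63], array([332., 283.]))]
```

View pics/w2.png

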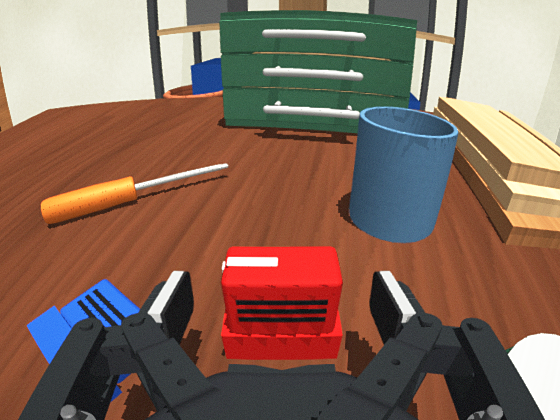

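The knob stands on its foot at about (282,300), let go, with its white line on the robot's side. I retreat and come round above it.

Request:
servo_tool(steps=[[0,0,-20,0,0,0,85],[0,0,-45,0,0,0,85],[0,0,-70,0,0,0,85],[8,0,-95,0,0,0,85],[30,-5,-110,0,0,0,85],[60,-5,-125,0,0,0,85],[90,-5,-135,0,0,0,85],[120,-5,-140,0,0,0,85],[150,-5,-140,0,0,0,85],[150,-5,-140,0,0,0,85]])

```text
t: 12.9
eef_pos: [0.5872, 0.1799, 0.2272]
tool_rot: [-1.246, -1.497, -0.964]
contact_force: [-0.3, 1.6, -0.5]
gripper_width: 0.998
grasp_force: 0.0
```

```bash
python3 goto.py .577 .24 .2 100 0; python3 seered.py w3
```

```text
t 12.9 q [ 0.4   0.89 -0.39  1.67 -0.96  1.32  0.88] pos [0.5872 0.1799 0.2272] yaw 101.6
zaxis [-0.169  0.951 -0.259] F [-0.3  1.6 -0.5] w 85.2 gf 0.0
shift [-10.5   0.4  65.9] rot [ 0.004 -1.309  0.007]
[ 257  325   56   45 1851] [285.1 346.9] depth at c 0.3126967
((575.4990234375, 270.9613952636719), (60.66698455810547, 61.26283645629883), 10.296582221984863)
[[540.2000122070312, 295.70001220703125], [551.0999755859375, 235.39999389648438], [610.7999877929688, 246.1999969482422], [599.9000244140625, 306.5]]
```

Request:
servo_tool(steps=[[-1,0,7,0,-0.145,0,85],[-2,0,14,0,-0.29,0,85],[-3,0,21,0,-0.435,0,85],[-4,0,28,0,-0.58,0,85],[-5,0,35,0,-0.725,0,85],[-6,0,42,0,-0.87,0,85],[-7,0,49,0,-1.015,0,85],[-9,0,58,0,-1.16,0,85],[-10,0,66,0,-1.309,0,85],[-10,0,66,0,-1.309,0,85]])

```text
t: 13.95
eef_pos: [0.5722, 0.2499, 0.1946]
tool_rot: [1.997, 2.425, -0.002]
contact_force: [-0.2, 1.2, -0.3]
gripper_width: 0.994
grasp_force: 0.0
```

```bash
python3 goto.py .577 .265 .19 190 0
```

```text
t 13.95 q [-0.59  0.54  0.16  1.63 -0.1   0.98 -0.2 ] pos [0.5722 0.2499 0.1946] yaw 101.1
zaxis [-0.001 -0.001 -1.   ] F [-0.2  1.2 -0.3] w 84.9 gf 0.0
shift [13.9  7.6  4.6] rot [-1.000e-03 -0.000e+00 -1.552e+00]
```

Request:
servo_tool(steps=[[2,1,0,0,0,-0.15,85],[4,2,0,0,0,-0.3,85],[6,3,0,0,0,-0.45,85],[8,4,0,0,0,-0.6,85],[10,5,0,0,0,-0.75,85],[12,6,0,0,0,-0.9,85],[14,8,0,0,0,-1.05,85],[14,8,0,0,0,-1.2,85],[14,8,0,0,0,-1.35,85],[14,8,0,0,0,-1.5,85]])

```text
t: 14.95
eef_pos: [0.5814, 0.2529, 0.1948]
tool_rot: [0.174, -3.135, -0.0]
contact_force: [0.4, -0.2, -0.6]
gripper_width: 0.994
grasp_force: 0.0
```

Request:
servo_tool(steps=[[0,0,0,0,0,-0.05,85],[0,0,0,0,0,-0.05,85],[0,0,0,0,0,-0.05,85]])

```text
t: 15.25
eef_pos: [0.5816, 0.2531, 0.1953]
tool_rot: [0.239, -3.132, -0.0]
contact_force: [0.4, -0.3, 0.5]
gripper_width: 0.993
grasp_force: 0.0
```

```bash
python3 - <<'E'
from h import *
s=env.read_state();p,d=snapshot('wrist');save('w4',p);np.savez('/tmp/w4',p=p,d=d)
h=cv2.cvtColor(p,cv2.COLOR_RGB2HSV)
m=(((h[...,0]<6)|(h[...,0]>174))&(h[...,1]>150)&(h[...,2]>60)).astype(np.uint8)
N,l,st,ce=cv2.connectedComponentsWithStats(m);i=1+np.argmax(st[1:,4]);print(st[i],ce[i])
# top-face pixels by depth
uv=np.argwhere(l==i)[:,::-1];o,dr=ray('wrist',uv,s)
H=np.array(get_calibration('wrist')['hand_eye']);T=Rn.from_rotvec(s['tool_rot']).as_matrix()
zc=(T@H[:3,:3])[:,2];X=o+dr*(d[uv[:,1],uv[:,0]]/(dr@zc))[:,None]
top=X[X[:,2]>.053];print(len(top),np.median(top[:,2]))
r=cv2.minAreaRect((top[:,:2]*1000).astype(np.float32));print(r)
E
python3 goto.py .577 .265 .08 190 0
```

```text
[ 279  155   31   71 1765] [294.40169972 191.98470255]
1429 0.05965241786004316
((552.1695556640625, 259.708984375), (102.43501281738281, 25.82904815673828), 10.28350830078125)
t 15.3 q [-0.33  0.55 -0.26  1.59  0.16  1.02  1.09] pos [0.5816 0.2533 0.1955] yaw -171.2
zaxis [-0.  0. -1.] F [ 0.4 -0.2  0.6] w 85.2 gf 0.0
shift [  2.8  12.3 115.5] rot [ 0.    -0.    -0.022]
```

View pics/w4.png

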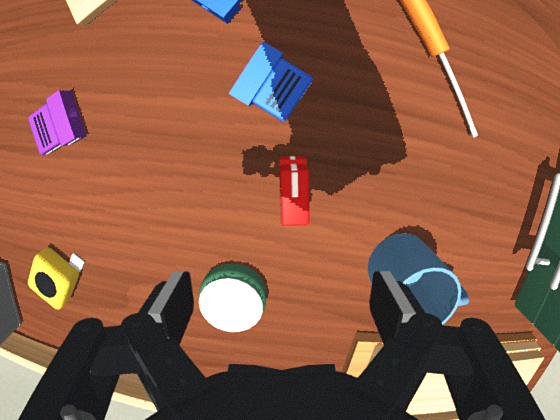

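The knob stands upright in the wrist view at (294,190), with its white line towards the robot (image up). I refine its centre.

Run:
```python
from h import *
s=env.read_state();z=np.load('/tmp/w4.npz');p,d=z['p'],z['d']
h=cv2.cvtColor(p,cv2.COLOR_RGB2HSV)
m=(((h[...,0]<6)|(h[...,0]>174))&(h[...,1]>150)&(h[...,2]>60)).astype(np.uint8)
m=cv2.morphologyEx(m,cv2.MORPH_CLOSE,np.ones((9,9)))
uv=np.argwhere(m[150:230,270:320])[:,::-1]+[270,150];o,dr=ray('wrist',uv,s)
H=np.array(get_calibration('wrist')['hand_eye']);T=Rn.from_rotvec(s['tool_rot']).as_matrix()
zc=(T@H[:3,:3])[:,2];X=o+dr*(d[uv[:,1],uv[:,0]]/(dr@zc))[:,None]
t=X[(abs(X[:,2]-.06)<.004)]
a=np.radians(10.3);u=t[:,:2]@[np.cos(a),np.sin(a)];v=t[:,:2]@[-np.sin(a),np.cos(a)]
q=lambda w:(np.percentile(w,.5)+np.percentile(w,99.5))/2
print(len(t),np.ptp(np.percentile(u,[.5,99.5])),np.ptp(np.percentile(v,[.5,99.5])))
U,V=q(u),q(v);print(U*np.cos(a)-V*np.sin(a),U*np.sin(a)+V*np.cos(a))
```

```text
1635 0.05133167047029019 0.02561074444274128
0.5765308352408796 0.2643368689141898
```

```bash
python3 goto.py .5765 .2643 .028 190.3 0
```

```text
t 15.3 q [-0.33  0.55 -0.26  1.59  0.16  1.02  1.09] pos [0.5816 0.2533 0.1955] yaw -171.2
zaxis [-0.  0. -1.] F [ 0.4 -0.2  0.6] w 85.2 gf 0.0
shift [  3.4  11.7 167.5] rot [ 0.    -0.    -0.027]
```

Request:
servo_tool(steps=[[2,8,0,0,0,-0.027,85],[3.4,11.7,30,0,0,-0.027,85],[3.4,11.7,70,0,0,-0.027,85],[3.4,11.7,105,0,0,-0.027,85],[3.4,11.7,115,0,0,-0.027,85],[3.4,11.7,115,0,0,-0.027,85]])

```text
t: 15.9
eef_pos: [0.5757, 0.2651, 0.08]
tool_rot: [0.287, -3.127, 0.001]
contact_force: [-0.5, 0.1, 0.4]
gripper_width: 0.995
grasp_force: 0.0
```

```bash
python3 goto.py .5765 .2643 .028 190.3 0
```

```text
t 15.9 q [-0.36  0.68 -0.24  1.71  0.21  0.78  1.05] pos [0.5757 0.2651 0.08  ] yaw -169.5
zaxis [-0.002 -0.001 -1.   ] F [-0.5  0.1  0.4] w 85.0 gf 0.0
shift [-0.8 -0.9 52. ] rot [-0.001 -0.002  0.003]
```

Request:
servo_tool(steps=[[-0.8,-0.9,25,0,0,0,85],[-0.8,-0.9,45,0,0,0,85],[-0.8,-0.9,52,0,0,0,85],[-0.8,-0.9,52,0,0,0,60],[-0.8,-0.9,52,0,0,0,40],[-0.8,-0.9,52,0,0,0,20],[-0.8,-0.9,52,0,0,0,20],[-0.8,-0.9,52,0,0,0,20],[-0.8,-0.9,52,0,0,0,20],[-0.8,-0.9,52,0,0,0,20]], force=60)

```text
t: 16.9
eef_pos: [0.5783, 0.2645, 0.0302]
tool_rot: [-0.285, 3.126, 0.001]
contact_force: [-0.6, -0.4, 5.8]
gripper_width: 0.292
grasp_force: 59.7
```

Request:
servo_tool(steps=[[0,0,-40,0,0,0,20],[0,0,-85,0,0,0,20],[0,0,-130,0,0,0,20],[0,0,-172,0,0,0,20],[0,0,-172,0,0,0,20]])

```text
t: 17.4
eef_pos: [0.5801, 0.2657, 0.2079]
tool_rot: [-0.284, 3.118, 0.006]
contact_force: [1.0, 0.4, -0.5]
gripper_width: 0.292
grasp_force: 59.3
```

```bash
python3 goto.py .58 -.2 .2 51 0
```

```text
t 17.4 q [-0.34  0.54 -0.27  1.58  0.16  1.03  1.1 ] pos [0.5801 0.2657 0.2079] yaw -169.6
zaxis [ 0.01   0.005 -1.   ] F [ 1.   0.4 -0.5] w 25.0 gf 59.3
shift [  84.3 -458.1    5.5] rot [1.500e-02 1.000e-03 2.433e+00]
```

Request:
servo_tool(steps=[[8,-40,-4,0,0,0.15,20],[16,-80,-8,0,0,0.3,20],[25,-120,-12,0,0,0.45,20],[33,-160,-16,0,0,0.6,20],[42,-200,-20,0,0,0.75,20],[50,-240,-24,0,0,0.9,20],[58,-285,-28,0,0,1.05,20],[66,-330,-32,0,0,1.2,20],[75,-380,-32,0,0,1.35,20],[84,-430,-32,0.01,0,1.5,20]])

```text
t: 18.4
eef_pos: [0.572, -0.1745, 0.2331]
tool_rot: [1.93, 2.477, -0.013]
contact_force: [1.4, 0.7, -0.8]
gripper_width: 0.294
grasp_force: 59.3
```

```bash
python3 goto.py .57 -.2 .24 51 0
```

```text
t 18.4 q [ 0.1   0.46  0.17  1.65 -0.08  1.04  0.54] pos [ 0.572  -0.1745  0.2331] yaw 104.1
zaxis [-0.004 -0.008 -1.   ] F [ 1.4  0.7 -0.8] w 25.1 gf 59.3
shift [-24.3  -8.2  -6.7] rot [-0.002  0.009  0.927]
```

Request:
servo_tool(steps=[[-4,-2,-1,0,0,0.15,20],[-8,-3,-2,0,0,0.3,20],[-12,-5,-3,0,0,0.45,20],[-16,-6,-5,0,0,0.6,20],[-20,-7,-6,0,0,0.75,20],[-24,-8,-7,0,0.01,0.927,20],[-24,-8,-7,0,0.01,0.927,20],[-24,-8,-7,0,0.01,0.927,20],[-24,-8,-7,0,0.01,0.927,20]])

```text
t: 19.3
eef_pos: [0.5709, -0.1972, 0.24]
tool_rot: [-2.826, -1.366, 0.002]
contact_force: [0.8, 0.3, -1.4]
gripper_width: 0.291
grasp_force: 59.3
```

```bash
python3 goto.py .57 -.2 .24 51 0
python3 - <<'E'
from h import *
s=env.read_state();p,d=snapshot('wrist');save('w5',p);np.savez('/tmp/w5',p=p,d=d,pos=s['eef_pos'],rot=s['tool_rot'])
E
```

```text
t 19.3 q [-0.01  0.49  0.42  1.63 -0.22  1.07 -0.2 ] pos [ 0.5709 -0.1972  0.24  ] yaw 51.6
zaxis [-0.002  0.002 -1.   ] F [ 0.8  0.3 -1.4] w 24.8 gf 59.3
shift [-2.8  1.1 -0. ] rot [-0.003 -0.     0.01 ]
```

View pics/w5.png

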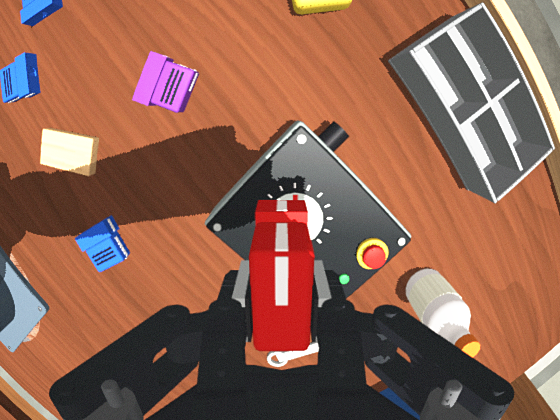

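The held knob hides the dial at about (295,215). I back off 65 mm to see it.

Request:
servo_tool(steps=[[-30,0,0,0,0,0,20],[-65,0,0,0,0,0,20],[-65,0,0,0,0,0,20],[-65,0,0,0,0,0,20],[-65,0,0,0,0,0,20]])

```text
t: 19.85
eef_pos: [0.531, -0.2475, 0.2401]
tool_rot: [-2.827, -1.363, 0.0]
contact_force: [-0.2, 0.5, -0.5]
gripper_width: 0.293
grasp_force: 59.3
```

Run:
```python
from h import *
s=env.read_state();p,d=snapshot('wrist');np.savez('/tmp/w6',p=p,d=d,pos=s['eef_pos'],rot=s['tool_rot']);print(s['t'],s['eef_pos'],s['tool_rot'])
k=cv2.resize(p[90:340,190:390],(480,600),interpolation=cv2.INTER_CUBIC);save('w6',k)
h=cv2.cvtColor(p,cv2.COLOR_RGB2HSV)
red=(((h[...,0]<8)|(h[...,0]>172))&(h[...,1]>90)&(h[...,2]>60)).astype(np.uint8)
for st,c in zip(*cv2.connectedComponentsWithStats(red)[2:]):
    if 8<st[4]<9000: print('red',st,c.round(1),onplane('wrist',c,.074,s).round(4))
w=((h[...,1]<50)&(h[...,2]>150)).astype(np.uint8)
for st,c in zip(*cv2.connectedComponentsWithStats(w)[2:]):
    if 150<st[4]<5000: print('white',st,c.round(1),onplane('wrist',c,.074,s).round(4))
```

```text
19.85 [ 0.53097839 -0.24745953  0.24014731] [-2.82694039e+00 -1.36346246e+00  4.46684075e-04]
red [ 1 49  1  9  9] [ 1. 53.] [[0.3757 0.1153 0.074 ]]
red [293 129   5  16  50] [294.9 136.6] [[ 0.5754 -0.2123  0.074 ]]
red [368 185  24  25 463] [379.5 197. ] [[ 0.6067 -0.3121  0.074 ]]
red [ 248  200   67  152 7933] [281.2 278.4] [[ 0.472  -0.3218  0.074 ]]
red [  3 394   4   7  11] [  4.4 396.5] [[-0.2399 -0.2159  0.074 ]]
red [ 15 403   5   9  14] [ 17.1 407.4] [[-0.2344 -0.2539  0.074 ]]
red [ 19 409   4   8  11] [ 20.4 413.1] [[-0.2498 -0.2691  0.074 ]]
white [ 412    0  146  149 2759] [484.7  62.8] [[ 0.7915 -0.2666  0.074 ]]
white [517   0  43  83 731] [540.4  35.7] [[ 0.8945 -0.2814  0.074 ]]
white [227  58 190 122 505] [315.1 106.4] [[ 0.6081 -0.2013  0.074 ]]
white [  36   84   54   43 1761] [ 62.5 103.9] [[ 0.4087 -0.0165  0.074 ]]
white [ 266  127   60   57 2552] [295.5 155.9] [[ 0.5644 -0.2273  0.074 ]]
white [276 223  12  28 315] [281.5 237.1] [[ 0.5023 -0.284   0.074 ]]
white [ 413  226   71   73 3385] [448.1 262.1] [[ 0.6333 -0.4314  0.074 ]]
white [276 257  12  48 575] [281.5 280.5] [[ 0.4707 -0.324   0.074 ]]
white [346 279  43  28 557] [368.9 295. ] [[ 0.5355 -0.4026  0.074 ]]
white [ 529  329   31   65 1003] [549.2 358.9] [[ 0.728 -0.787  0.074]]
white [  0 358  63  62 861] [ 27.8 391.8] [[-0.1117 -0.2426  0.074 ]]
```

View pics/w6.png

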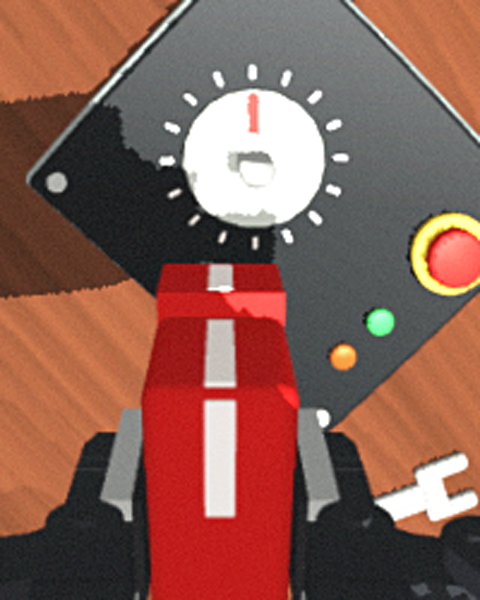

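The dial is at about (295,157) in the full image, its mark at (295,137) pointing straight up. The spindle tip with its flat is visible. I fit the dial's circle and the mark's direction, and measure the knob's position in the image.

Run:
```python
from h import *
from scipy.optimize import least_squares
z=np.load('/tmp/w6.npz');p,d=z['p'],z['d'];s=dict(eef_pos=z['pos'],tool_rot=z['rot'])
h=cv2.cvtColor(p,cv2.COLOR_RGB2HSV)
m=(((h[...,2]>105)&(h[...,1]<80))|(((h[...,0]<8)|(h[...,0]>172))&(h[...,1]>90)&(h[...,2]>90))).astype(np.uint8)
m[186:]=0;N,l,st,ce=cv2.connectedComponentsWithStats(m);i=l[150,285];print(st[i])
c=max(cv2.findContours((l==i).astype(np.uint8),0,1)[0],key=cv2.contourArea)[:,0]
P=onplane('wrist',c,.074,s)[:,:2]
f=least_squares(lambda v:np.hypot(*(P-v[:2]).T)-v[2],[.564,-.227,.028],loss='soft_l1',f_scale=.0005)
C=f.x;print('dial',C,np.abs(f.fun).max())
rd=np.argwhere((((h[...,0]<8)|(h[...,0]>172))&(h[...,1]>90))[125:150,285:305])[:,::-1]+[285,125]
M=onplane('wrist',rd,.074,s)[:,:2];mc=M.mean(0);print('mark',mc,np.hypot(*(mc-C[:2])),np.degrees(np.arctan2(*(mc-C[:2])[::-1])))
e=np.linalg.eigh(np.cov(M.T))[1][:,1];print('mark line',np.degrees(np.arctan2(e[1],e[0])))
# spindle tip: high points by depth
H=np.array(get_calibration('wrist')['hand_eye']);T=Rn.from_rotvec(s['tool_rot']).as_matrix();zc=(T@H[:3,:3])[:,2]
g=np.stack(np.meshgrid(np.arange(265,330),np.arange(125,186)),-1).reshape(-1,2);o,dr=ray('wrist',g,s)
X=o+dr*(d[g[:,1],g[:,0]]/(dr@zc))[:,None];t=X[abs(X[:,2]-.106)<.004];print('tip',len(t),t.mean(0),t.min(0),t.max(0))
dd=X[abs(X[:,2]-.074)<.003];print('dial z',np.median(dd[:,2]))
# knob in tool frame: red pixels
r=(((h[...,0]<8)|(h[...,0]>172))&(h[...,1]>150)&(h[...,2]>60));r=cv2.morphologyEx(r.astype(np.uint8),cv2.MORPH_CLOSE,np.ones((15,15)))
g=np.argwhere(r[200:352,248:315])[:,::-1]+[248,200];o,dr=ray('wrist',g,s);X=o+dr*(d[g[:,1],g[:,0]]/(dr@zc))[:,None]
L=(X-s['eef_pos'])@T
for a in range(-44,45,4):
    q=L[(abs(L[:,2]*1000-a)<2)]
    if len(q)>20:print(a,len(q),'x',(np.percentile(q[:,0],[2,50,98])*1e3).round(1),'y',(np.percentile(q[:,1],[2,98])*1e3).round(1))
```

```text
[ 201   58  217  127 9921]
dial [ 0.59232889 -0.21705774  0.05724801] 0.063584307436648
mark [ 0.57541419 -0.21231183] 0.017567888502049434 164.3270044846042
mark line 52.32000772319371
tip 145 [ 0.56368479 -0.22804994  0.1050035 ] [ 0.5579433  -0.23413059  0.1023216 ] [ 0.57042367 -0.2217886   0.10760328]
dial z 0.0737979465696525
-32 1181 x [-19.9   8.5  24.4] y [-9.8 10.7]
-28 5019 x [-22.3   5.3  26.4] y [-12.   12.5]
-24 271 x [10.7 26.6 27.2] y [-12.4  13.1]
-20 218 x [23.7 26.6 27.4] y [-11.7  13. ]
-16 223 x [25.5 26.6 27.3] y [-11.6  12.2]
-12 192 x [24.9 26.7 27.3] y [-11.6  12.3]
-8 182 x [25.5 26.7 27.3] y [-11.3  12.4]
-4 159 x [25.6 26.7 27.4] y [-11.5  12.3]
0 158 x [25.4 26.7 27.3] y [-11.5  12.3]
4 114 x [25.  26.6 27. ] y [-11.7  12.5]
8 596 x [25.4 28.4 31. ] y [-12.   13.4]
12 120 x [30.3 30.8 31.2] y [-12.1  12.7]
16 116 x [30.4 30.8 31.3] y [-11.3  12.9]
20 113 x [30.4 30.8 31.3] y [-12.1  12.7]
24 100 x [30.4 30.8 31.4] y [-11.6  12.9]
28 91 x [30.4 30.8 31.3] y [-11.8  13. ]
```

Run:
```python
from h import *
from scipy.optimize import least_squares
z=np.load('/tmp/w6.npz');p,d=z['p'],z['d'];s=dict(eef_pos=z['pos'],tool_rot=z['rot'])
h=cv2.cvtColor(p,cv2.COLOR_RGB2HSV)
m=(((h[...,2]>105)&(h[...,1]<80))|(((h[...,0]<8)|(h[...,0]>172))&(h[...,1]>90)&(h[...,2]>90))).astype(np.uint8)
g=np.argwhere(m[110:195,250:340])[:,::-1]+[250,110];P=onplane('wrist',g,.074,s)[:,:2]
k=np.hypot(*(P-[.5642,-.228]).T)<.0315
M=np.zeros_like(m);M[g[k,1],g[k,0]]=255;M=cv2.morphologyEx(M,cv2.MORPH_OPEN,np.ones((5,5)))
c=max(cv2.findContours(M,0,1)[0],key=cv2.contourArea)[:,0];P=onplane('wrist',c,.074,s)[:,:2]
f=least_squares(lambda v:np.hypot(*(P-v[:2]).T)-v[2],[.564,-.227,.028],loss='soft_l1',f_scale=.0005)
C=f.x[:2];print('dial',f.x,np.abs(f.fun).max())
mc=np.array([.57541,-.21231]);print(np.hypot(*(mc-C)),np.degrees(np.arctan2(*(mc-C)[::-1])))
T=Rn.from_rotvec(s['tool_rot']).as_matrix();print('tool yaw',np.degrees(np.arctan2(T[1,0],T[0,0])))
```

```text
dial [ 0.56458808 -0.22737755  0.02796963] 0.0031198914598826975
0.018551148537855514 54.313080951324814
tool yaw 51.49689760971276
```

```bash
python3 goto.py .5637 -.2281 .150 53.5 0
```

```text
t 19.9 q [ 0.08  0.47  0.42  1.68 -0.22  1.05 -0.1 ] pos [ 0.5311 -0.2473  0.2401] yaw 51.5
zaxis [-0.002  0.003 -1.   ] F [0.8 0.6 0.1] w 25.5 gf 59.3
shift [35.2 13.9 90.1] rot [-0.003 -0.001 -0.035]
```

Request:
servo_tool(steps=[[15,6,10,0,0,-0.02,20],[35,14,40,0,0,-0.035,20],[35,14,70,0,0,-0.035,20],[35,14,90,0,0,-0.035,20],[35,14,90,0,0,-0.035,20],[35,14,90,0,0,-0.035,20],[35,14,90,0,0,-0.035,20]])

```text
t: 20.6
eef_pos: [0.564, -0.2296, 0.1512]
tool_rot: [-2.805, -1.412, -0.001]
contact_force: [0.1, -0.7, 0.1]
gripper_width: 0.293
grasp_force: 59.3
```

```bash
python3 goto.py .5637 -.2281 .135 53.5 0
```

```text
t 20.6 q [ 0.08  0.58  0.37  1.73 -0.26  0.88 -0.07] pos [ 0.564  -0.2296  0.1512] yaw 53.4
zaxis [-0.     0.001 -1.   ] F [ 0.1 -0.7  0.1] w 25.0 gf 59.3
shift [ 1.  -1.1 16.2] rot [-0.001 -0.001 -0.001]
```

Request:
servo_tool(steps=[[1,-1.1,5,0,0,0,20],[1,-1.1,9,0,0,0,20],[1,-1.1,12,0,0,0,20],[1,-1.1,14,0,0,0,20],[1,-1.1,16,0,0,0,20],[1,-1.1,18,0,0,0,20],[1,-1.1,18,0,0,0,20]])

```text
t: 21.3
eef_pos: [0.5625, -0.2281, 0.1319]
tool_rot: [-2.804, -1.41, 0.002]
contact_force: [-0.5, -0.5, -1.2]
gripper_width: 0.296
grasp_force: 59.3
```

Request:
servo_tool(steps=[[0,0,2,0,0,0,20],[0,0,4,0,0,0,20],[0,0,4,0,0,0,20]])

```text
t: 21.6
eef_pos: [0.5625, -0.228, 0.1279]
tool_rot: [-2.804, -1.41, 0.002]
contact_force: [-0.6, 0.7, -0.7]
gripper_width: 0.292
grasp_force: 59.3
```

It is 8 mm below the tip with no force, so the socket is on the spindle. I continue down.

Request:
servo_tool(steps=[[0.5,0.5,3,0,0,0,20],[0.5,0.5,6,0,0,0,20],[0.5,0.5,9,0,0,0,20],[0.5,0.5,11,0,0,0,20],[0.5,0.5,11,0,0,0,20]])

```text
t: 22.1
eef_pos: [0.5631, -0.2279, 0.1168]
tool_rot: [-2.804, -1.41, 0.002]
contact_force: [-0.2, -0.4, -1.2]
gripper_width: 0.295
grasp_force: 59.3
```

Request:
servo_tool(steps=[[0,0,2,0,0,0,20],[0,0,4,0,0,0,20],[0,0,4,0,0,0,20]])

```text
t: 22.4
eef_pos: [0.5635, -0.2281, 0.1134]
tool_rot: [-2.805, -1.41, 0.001]
contact_force: [-0.7, 1.1, 3.4]
gripper_width: 0.295
grasp_force: 59.8
```

Request:
servo_tool(steps=[[0,0,1,0,0,0,20],[0,0,2,0,0,0,20],[0,0,3,0,0,0,20],[0,0,4,0,0,0,20],[0,0,4,0,0,0,20]], force=80)

```text
t: 22.9
eef_pos: [0.5636, -0.2281, 0.1099]
tool_rot: [-2.805, -1.41, 0.0]
contact_force: [-1.5, 0.6, 9.1]
gripper_width: 0.287
grasp_force: 82.9
```

Request:
servo_tool(steps=[[0,0,1,0,0,0,20],[0,0,2.2,0,0,0,20],[0,0,2.2,0,0,0,20],[0,0,2.2,0,0,0,20]])

```text
t: 23.3
eef_pos: [0.5636, -0.2281, 0.1081]
tool_rot: [-2.805, -1.41, -0.0]
contact_force: [-2.9, 2.2, 11.8]
gripper_width: 0.289
grasp_force: 83.9
```

```bash
python3 goto.py .5637 -.2281 .108 53.5 0
python3 - <<'E'
from h import *
s=env.read_state();p,d=snapshot('wrist');save('w7',cv2.resize(p[110:380,180:380],(444,600),interpolation=cv2.INTER_CUBIC))
E
```

```text
t 23.3 q [ 0.09  0.63  0.35  1.77 -0.29  0.79 -0.05] pos [ 0.5636 -0.2281  0.1081] yaw 53.4
zaxis [-0.001  0.002 -1.   ] F [-2.9  2.2 11.8] w 24.7 gf 83.9
shift [0.1 0.1 0.1] rot [-0.002 -0.001 -0.002]
```

View pics/w7.png

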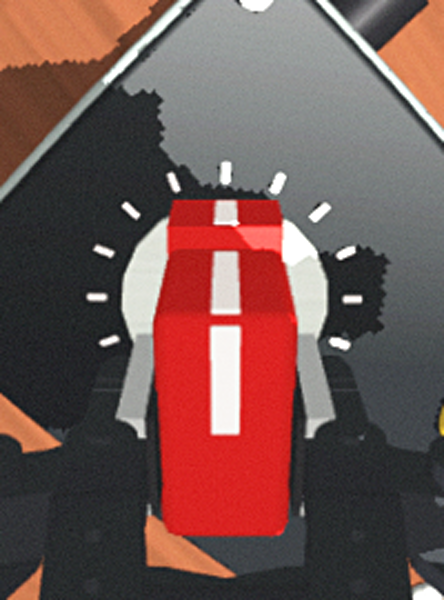

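The knob sits centred on the dial at about (225,270) in the crop, and the force of 11.8 N matches roughly 5 mm of spindle travel. I hand in.

```bash
python3 -c "
from workcell import order
print(order.finish_job())"
```

```text
the job is handed in; nothing more can be done
None
```

The job is handed in: the red knob stood by itself on its socket end, then went fully onto the spindle in line with the dial mark. The arm is still gripping it and pressing the spindle in by about 5 mm, estimated from the 11.8 N reading.

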